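# Fit a push rivet in a gearbox cover and set its pin

### The job

One corner of the blue gearbox cover has lost its push rivet. Take the spare white rivet from the black holder, seat it fully in the empty hole with its red pin still up, then push the pin down flush with the rivet's collar so that it locks, and let go. The cover sits on an old soft gasket that sinks by an unknown amount under the push, so go by feel and gently (more than about 20 N of downward push spoils it), and leave the other loose things on the bench where they are.

Things in the scene. Friction and masses are not known exactly. Their poses are not given: they have to be found in the camera images.
- rivet: the loose white push rivet, upright in the holder, 25 to 60 g, round about z (up). Origin: centre of its flange's underside, which rests on the holder. Above it: flange 26 mm wide, 3 mm thick; collar 16 mm wide from 3 to 15 mm (grip here), the red pin standing out of its top. Below: shank 10 mm wide, 17 mm long, its last 8 mm tapering to 5.6 mm. Same as the three set rivets.
- rivet_pin (a joint): the rivet's red centre pin, 11 mm in diameter: how far it is pushed in, 0 = fully up (its top 8 mm above the collar's top), 0.008 = home, flush with the collar's top, against a hard stop. Starts between 0 and 0.0015. It slides down with stiff friction that takes about 12 N all the way, and stays where it is left.
- pin_top (a point): centre of the top face of the rivet's red pin, moves with the pin (23 mm above the rivet's origin with the pin fully up, 15 mm when flush)
- holder: black fixed holder block, 60 x 50 x 30 mm, with one hole of 12 mm in its middle, 22 mm deep, in which the spare rivet stands loosely; origin: centre of its underside, z up
- hole (a point): centre of the mouth of the empty hole, on the top of the blue cover (150 x 110 mm, 4 mm thick, with a skirt, on an aluminium housing, any yaw; its top starts 43 to 61 mm above the bench); hole 11.4 mm wide, right through, 18 mm or more free below; moves with the cover, z up. Three set rivets (15 mm high, red pins flush) stand 74, 114 and 136 mm away.
- cover (a joint): how far the cover presses into its gasket: 0 at rest, about 8 N for each mm, springs back when let go; beyond 0.0028 (about 22 N) the gasket is spoiled. Besides this (not in this value) the old gasket, with the cover, crushes for good under about 9 N by an amount that differs each time and cannot be seen, 0 to 8 mm, and then stops; this is allowed, and the hole goes down with it.
- oil_bottle: small white oil bottle with a red nozzle, 40 x 40 x 105 mm, standing loose, origin at its underside; not part of the job
- collet: loose steel spring collet, 33 mm in diameter, 47 mm high, standing, origin at its underside; not part of the job
- nut: loose zinc nut, 24 x 28 x 13 mm, origin at its underside; not part of the job
- brush: loose flat cleaning brush, 186 mm long, 11 mm high, origin at its underside; not part of the job
Mind the look-alikes: they are no part of the job. What is shaped like the rivet but brown or yellow is not meant.

How it is judged:
By the outcome, as a careful person would: the job done as asked, in the order asked, and still so for the second after the job is handed in, with the robot touching nothing.
It also fails if it takes over 40 s, if anything falls off the work surface, if the arm or the gripper's body presses on something with over 40 N, if the wrist force passes 120 N, or if a joint passes its speed limit or range.

### The arm

A 7-joint arm with a two-finger parallel gripper is mounted at the origin on a cart in front of the work surface, level with it; the furniture and walls round the work are solid. World frame = base frame: x ahead of the robot, y to its left, z up, the work surface at z = 0. Lengths are in mm, angles in rad, forces in N, time in s.
With the tool pointing down it reaches from about 350 to 900 mm from the base axis. Payload 8.1 kg.
Tool frame: the origin (TCP) lies between the finger pads; the fingertips stand 17 mm ahead of it and the grasp point (between the pads) lies 2 mm behind it; z points along the fingers, y is the line along which they close (so a half turn about z gives the same grasp; the last joint's range is limited). The gripper opens to 92 mm and grips with 3 to 60 N. Pads are 19 mm wide; open, the fingers measure 130 mm over their backs; the gripper's body (75 mm by 190 mm) begins 47 mm behind the grasp point.
Start: joints at [1.068, 0.434, 0.025, 1.573, -0.012, 1.134, -0.075], TCP at [243.25, -575.736, 217.442] pointing down, gripper open.
Joint ranges: [-2.62, 2.62], [-0.44, 2.09], [-1.27, 1.32], [0.08, 2.57], [-1.32, 4.46], [0.12, 2], [-2.74, 2.74]. Speed limits (rad/s): [2.22, 2.22, 3.01, 3.01, 3.14, 3.14, 3.14].

### API

Orientations are given as a unit quaternion [w, x, y, z].
In Python, from workcell import env gives the robot as it stands. The module is installed in compiled form; this text tells all that it offers.
- The arm moves only by the shell command python3 -m jog 'ROWS' [FORCE]. ROWS is a JSON object whose key "motion" holds a list of rows, 1 to 20 of them, each of 7 numbers: a rotation vector rx, ry, rz in a scale on which 1.0 is pi rad, then dx, dy, dz in parts of the range, where 1.0 means 800 mm, then the finger opening in mm; each row is the pose to reach, as a shift and turn from the pose commanded when the command began, along the tool's axes at that moment; what a row does not reach only later rows make up. A row lasts 1/10 s, in which the tool goes at most 50 mm and 0.15 rad, less where a joint would pass 70% of its speed; a pose out of reach is approached as far as the arm can. The fingers move at their own pace and stop on an object; FORCE is the grip in N (left out, the last holds). Time passes only in rows, so rows that do not move let the fingers close. It prints the time, the measured TCP pose, the force, the opening and the grip force at its end. Input that does not fit is refused with a message, and nothing moves.
- env.sense(): the state, without advancing time (a new reading comes with each control period).
- env.capture(name): name is "side" or "top"; returns a dict with "img" (384x512x3 uint8, blue, green, red), "depth" (384x512 float32, mm along the optical axis (not along the pixel's ray), 0 where there is no reading), "intrinsics" (3x3 intrinsics, pixels), "view" (4x4, takes a point from world to camera coordinates). Camera axes: x right, y down, z forward; pixel columns grow to the right and rows downward; lengths in mm; the calibration is good to about 2 mm. A picture is of the moment at which its call begins.
- env.hand_in(): hands the job in; it is judged then, once.
The state is a dict: "time_s": time; "joint_pos": joint angles; "qd": joint speeds; "joint_efforts": joint torques, N m; "tcp_pos": TCP position; "eef_rot": TCP orientation; "force": force on the tool from outside, world axes, zero at the start; "moment": the same for the moment, N m; "finger_gap": finger opening in mm; "grip_force": force on a finger pad.
Only numpy, scipy, OpenCV 4.12 (cv2) and the standard library are available. Lean on these libraries where they do the work, as an engineer would, in place of code of your own. Each camera call takes 0.05 s, during which the arm holds its last target. There are 200 camera calls.

## Working session

There is one attempt and no reset: what is moved stays moved. The work goes in short steps, Python scripts to look and compute and a shell command to move; the robot and the scene stay as the last step left them, time stands still between calls to the robot, and variables do not carry over. Pictures are saved under pics/ and viewed, at most 10 in all, crops included, and the job is handed in when it is done.

```bash
mkdir -p pics
python3 - <<'E'
from workcell import env
import cv2,numpy as np
for n in("top","side"):
    c=env.capture(n); cv2.imwrite(f"pics/{n}0.png",c["img"]); np.savez(f"{n}0.npz",**c)
    print(n,c["intrinsics"].tolist(),np.round(c["view"],3).tolist())
s=env.sense();print(s)
E
```

```text
top [[463.29704205364675, 0.0, 263.3706722976956], [0.0, 463.29704205364675, 194.99928501120817], [0.0, 0.0, 1.0]] [[-0.008, -1.0, -0.01, 276.21], [-0.995, 0.009, -0.095, 528.174], [0.095, 0.009, -0.995, 849.32], [0.0, 0.0, 0.0, 1.0]]
side [[459.5166178429188, 0.0, 257.9994495571545], [0.0, 459.5166178429188, 191.063071650937], [0.0, 0.0, 1.0]] [[-0.987, -0.162, -0.017, 566.846], [-0.042, 0.352, -0.935, -8.72], [0.158, -0.922, -0.354, 1172.122], [0.0, 0.0, 0.0, 1.0]]
{'time_s': 0.1, 'joint_pos': array([ 1.06837739,  0.43512212,  0.02498091,  1.57397315, -0.01160828,
        1.13402046, -0.0750941 ]), 'qd': array([-0.00029891, -0.00153185, -0.00092823, -0.00322814,  0.0003046 ,
        0.0009817 , -0.000154  ]), 'joint_efforts': array([ 3.34558077e-03, -6.69126105e+01,  9.87843834e-01, -3.15144324e+01,
       -6.06135651e-02,  3.74386681e-02,  1.52936752e-05]), 'tcp_pos': array([ 243.05239834, -575.30374646,  216.75567019]), 'eef_rot': array([-6.60678031e-04,  9.80091605e-01,  1.98544633e-01, -1.95426751e-04]), 'force': array([0.81474693, 0.87260656, 0.7566505 ]), 'moment': array([-0.04015124,  0.0257648 , -0.02572954]), 'grip_force': 0.0, 'finger_gap': 92.09487550266729}
```

View pics/top0.png

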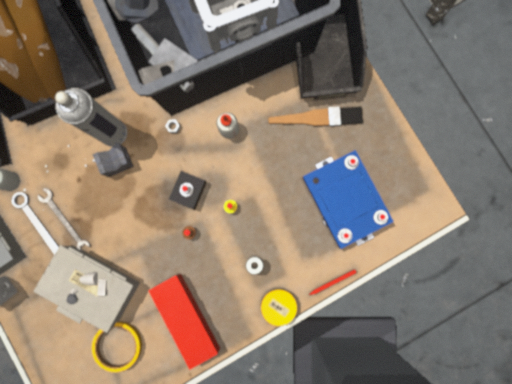

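View pics/side0.png

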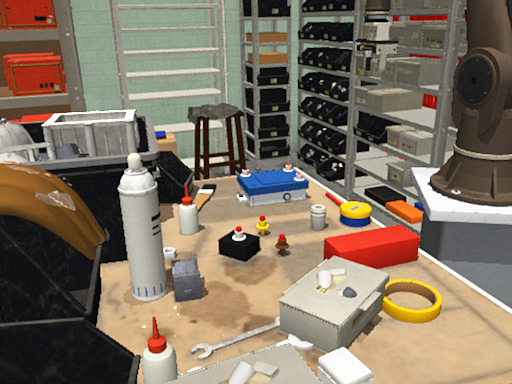

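The top view shows these candidates:
- White rivet with a red pin in the black holder at (187,189). This is the one I want.
- Yellow look-alike at (231,207) and brown look-alike at (189,233).
- Set rivets at (351,161), (381,217) and (345,236).
- White-and-red oil bottle at (227,123).

The empty hole is near (315,182). In the side view, the holder rivet is at (239,233).

```bash
cat > h.py <<'E'
import numpy as np,cv2
def load(n): return dict(np.load(n+".npz"))
def ray(c,u,v):
    V=c["view"];R=V[:3,:3];o=-R.T@V[:3,3];d=R.T@np.linalg.inv(c["intrinsics"])@[u,v,1];return o,d
def onz(c,u,v,z):
    o,d=ray(c,u,v);return o+d*(z-o[2])/d[2]
def two(c1,p1,c2,p2):
    o1,d1=ray(c1,*p1);o2,d2=ray(c2,*p2);d1/=np.linalg.norm(d1);d2/=np.linalg.norm(d2)
    t=np.linalg.lstsq(np.c_[d1,-d2],o2-o1,rcond=None)[0];a=o1+d1*t[0];b=o2+d2*t[1];return (a+b)/2,np.linalg.norm(a-b)
def blobs(m,x0,y0,x1,y1,amin=3):
    k=np.zeros_like(m);k[y0:y1,x0:x1]=m[y0:y1,x0:x1]
    n,l,s,c=cv2.connectedComponentsWithStats(k)
    return [(s[i,4],*np.round(c[i],2),*s[i,:4]) for i in range(1,n) if s[i,4]>=amin]
def red(im):
    h=cv2.cvtColor(im,cv2.COLOR_BGR2HSV);return (((h[...,0]<8)|(h[...,0]>172))&(h[...,1]>120)&(h[...,2]>70)).astype(np.uint8)
def white(im):
    h=cv2.cvtColor(im,cv2.COLOR_BGR2HSV);return ((h[...,1]<50)&(h[...,2]>150)).astype(np.uint8)
E
python3 - <<'E'
from h import *
t,s=load("top0"),load("side0")
for nm,c,bx in(("top holder",t,(170,170,210,212)),("top cover",t,(295,145,400,255)),("side holder",s,(215,222,262,262)),("side cover",s,(230,160,312,210))):
    print(nm)
    for k,f in(("red",red),("white",white)):
        for b in blobs(f(c["img"]),*bx):
            u,v=int(round(b[1])),int(round(b[2]));print(k,[float(x) for x in b],"depth",c["depth"][v,u])
def P(c,u,v):
    d=c["depth"][v,u];o,r=ray(c,u,v);return np.round(o+r*d,1)
for uv in((345,200),(335,190),(180,197),(200,205)):print(uv,P(t,*uv))
a=cv2.resize(t["img"][150:250,295:395],(390,390),interpolation=cv2.INTER_CUBIC)
b=cv2.resize(s["img"][160:260,215:315],(390,390),interpolation=cv2.INTER_CUBIC)
cv2.imwrite("pics/crop.png",np.hstack([a,b]))
E
```

```text
top holder
red [16.0, 184.81, 188.31, 183.0, 187.0, 5.0, 4.0] depth 853.6558
white [124.0, 185.84, 189.31, 179.0, 182.0, 14.0, 15.0] depth 852.5588
top cover
red [13.0, 352.46, 160.85, 351.0, 159.0, 4.0, 4.0] depth 843.6125
red [14.0, 382.29, 216.5, 381.0, 215.0, 4.0, 4.0] depth 831.1967
red [11.0, 345.82, 235.18, 344.0, 234.0, 4.0, 4.0] depth 830.75604
white [127.0, 323.58, 161.83, 313.0, 156.0, 26.0, 14.0] depth 893.575
white [119.0, 350.72, 162.18, 345.0, 156.0, 14.0, 14.0] depth 844.93353
white [4.0, 303.5, 174.0, 302.0, 173.0, 4.0, 3.0] depth 907.71313
white [134.0, 380.04, 217.0, 374.0, 210.0, 14.0, 15.0] depth 833.31445
white [12.0, 391.42, 217.25, 389.0, 213.0, 5.0, 10.0] depth 850.032
white [8.0, 323.25, 222.62, 322.0, 221.0, 3.0, 5.0] depth 899.1869
white [131.0, 344.26, 235.32, 338.0, 229.0, 14.0, 14.0] depth 832.8107
white [78.0, 364.38, 239.72, 356.0, 234.0, 18.0, 12.0] depth 885.229
white [11.0, 315.91, 238.09, 314.0, 236.0, 4.0, 5.0] depth 895.45013
side holder
red [27.0, 238.11, 228.48, 236.0, 226.0, 6.0, 6.0] depth 854.1602
white [93.0, 238.23, 236.05, 232.0, 230.0, 14.0, 11.0] depth 852.9757
side cover
red [4.0, 288.0, 164.25, 287.0, 164.0, 3.0, 2.0] depth 0.0
red [3.0, 245.0, 169.0, 244.0, 169.0, 3.0, 1.0] depth 3246.8032
red [3.0, 299.0, 173.0, 298.0, 173.0, 3.0, 1.0] depth 1114.1688
white [165.0, 296.82, 173.09, 283.0, 165.0, 29.0, 16.0] depth 1113.3541
white [51.0, 244.76, 173.33, 240.0, 169.0, 11.0, 8.0] depth 1134.5559
white [408.0, 261.86, 198.79, 236.0, 189.0, 50.0, 18.0] depth 1084.7847
white [150.0, 297.77, 194.73, 287.0, 189.0, 20.0, 12.0] depth 1111.5425
white [10.0, 286.8, 196.1, 285.0, 195.0, 4.0, 4.0] depth 1098.4377
white [4.0, 311.0, 207.5, 311.0, 206.0, 1.0, 4.0] depth 944.3591
(345, 200) [517.7 121.9  50. ]
(335, 190) [536.1 140.1  51.4]
(180, 197) [527.6 428.8  31.2]
(200, 205) [514.4 395.4   1.5]
```

View pics/crop.png

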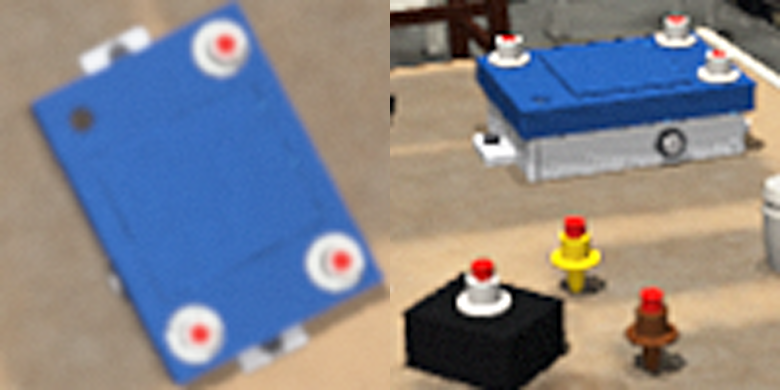

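The crop confirms the choice: the white rivet with its red pin stands in the black holder, apart from the yellow and brown ones. The empty hole is at about top (316,180.5) and side (253.7,185).

Run:
```python
from h import *
t,s=load("top0"),load("side0")
np.set_printoptions(precision=1,suppress=True)
im=t["img"].astype(int);dk=((im[...,0]<115)&(im[...,0]-im[...,2]<60)).astype(np.uint8)
hb=blobs(dk,310,174,323,187);print(hb)
sm=s["img"].astype(int)
print(sm[182:189,246:262,0])
# height of blue top from depth in both views
for n,c,bx in(("t",t,(300,145,400,250)),("s",s,(238,168,308,200))):
    h=cv2.cvtColor(c["img"],cv2.COLOR_BGR2HSV);m=(h[...,0]>100)&(h[...,0]<125)&(h[...,1]>150)
    v,u=np.nonzero(m);k=(u>bx[0])&(u<bx[2])&(v>bx[1])&(v<bx[3]);u,v=u[k],v[k];d=c["depth"][v,u]
    o,_=ray(c,0,0);Z=np.array([ (o+ray(c,a,b)[1]*e)[2] for a,b,e in zip(u,v,d) if e>0]);print(n,np.percentile(Z,[5,25,50,75,95]))
# triangulations of pin tops (red centroids)
pr=[("holder",(184.81,188.31),(238.11,228.2)),("A",(352.46,160.85),(245,169.5)),("B",(382.29,216.5),(288,164.6)),("C",(345.82,235.18),(299,173.5)),("hole",(hb[0][1],hb[0][2]) if hb else (316,180.5),(253.4,185))]
for n,a,b in pr: print(n,*two(t,a,s,b))
q=[onz(t,*p[1],66) for p in pr[1:4]];h=onz(t,*pr[4][1],51)
print("rivets@66",*q,"parallelogram",q[0]+q[2]-q[1],"hole@51",h,[np.linalg.norm((x-h)[:2]) for x in q])
print("pin@52.5",onz(t,*pr[0][1],52.5),"side",onz(s,*pr[0][2],52.5),"white centroid top@40",onz(t,185.84,189.31,38))
```

```text
[(np.int32(18), np.float64(315.5), np.float64(180.22), np.int32(314), np.int32(178), np.int32(4), np.int32(5))]
[[195 195 193 195 195 194 194 196 193 192 194 197 200 175 134 163]
 [199 196 195 194 195 198 196 201 197 196 194 197 200 203 172 139]
 [191 198 195 193 192 179 172 177 179 180 187 195 195 198 202 175]
 [160 197 196 195 191 162 134 141 141 151 180 199 199 201 201 205]
 [118 179 202 197 199 201 186 171 176 176 193 206 200 194 188 189]
 [ 81 134 192 200 196 205 204 185 187 183 175 172 159 153 145 133]
 [ 89  92 137 166 158 153 142 136 141 134 118 106 102 101 101  98]]
t [44.8 46.6 48.1 49.7 51.5]
s [33.4 41.9 46.8 49.2 50.7]
holder [542.4 416.6  49.6] 0.8940569270653591
A [588.2 108.8  62.9] 0.2948873738043169
B [486.3  57.9  63.2] 0.058811397801120775
C [453.1 124.1  62.6] 0.33858263062224514
hole [555.5 175.1  47.2] 0.8476469629367895
rivets@66 [587.5 109.4  66. ] [486.1  58.6  66. ] [453.3 124.7  66. ] parallelogram [554.7 175.4  66. ] hole@51 [554.6 175.4  51. ] [np.float64(73.79784988980258), np.float64(135.399017371036), np.float64(113.31684475828102)]
pin@52.5 [541.6 416.   52.5] side [541.5 422.5  52.5] white centroid top@40 [541.3 416.7  38. ]
```

Two independent estimates of the hole agree at about (555,175.3), z about 48. The distances to the set rivets come out at 73.8, 113.3 and 135.4 mm, against 74, 114 and 136 given. The rivet is at about (541.7,416.6). The current yaw suits both places, so I'll move there now.

The manual's scale: shifts go in shares of 800 mm and turns go in shares of pi rad. Converting my numbers, -798 mm is -0.9975, -400 mm is -0.5.

```bash
python3 -m jog '{"motion": [[0,0,0,0.4125,-0.5,0.0625,60],[0,0,0,0.4125,-0.5,0.0625,40],[0,0,0,0.4125,-0.5,0.0625,40],[0,0,0,0.4125,-0.5,0.0625,40],[0,0,0,0.4125,-0.5,0.0625,40],[0,0,0,0.4125,-0.5,0.0625,40],[0,0,0,0.4125,-0.5,0.0625,40],[0,0,0,0.8263,-0.9975,0.0875,40],[0,0,0,0.8263,-0.9975,0.0875,40],[0,0,0,0.8263,-0.9975,0.0875,40],[0,0,0,0.8263,-0.9975,0.0875,40],[0,0,0,0.8263,-0.9975,0.0875,40],[0,0,0,0.8263,-0.9975,0.0875,40],[0,0,0,0.8263,-0.9975,0.0875,40],[0,0,0,0.8263,-0.9975,0.0875,40],[0,0,0,0.8263,-0.9975,0.0875,40],[0,0,0,0.8263,-0.9975,0.0875,40],[0,0,0,0.8263,-0.9975,0.0875,40],[0,0,0,0.8263,-0.9975,0.0875,40],[0,0,0,0.8263,-0.9975,0.0875,40]]}' 25
python3 -c "
from workcell import env;s=env.sense();print(s['joint_pos'],s['tcp_pos'],s['eef_rot'])"
```

```text
time_s: 2.1
tcp_pos: [530.6, 381.2, 148.8]
eef_rot: [0.0, 0.98, 0.198, -0.0]
force: [0.6, -0.6, -0.1]
finger_gap: 39.9
grip_force: 0.0
[-0.42978485  0.58001275 -0.42786659  1.55128401  0.26273776  1.06850244
 -2.09451314] [530.64801639 381.18015183 148.79133289] [ 3.47099953e-04  9.80120179e-01  1.98404214e-01 -2.86130821e-04]
```

In the tool's units: 50 mm is 0.0625, -28 mm is -0.035.

```bash
python3 -m jog '{"motion": [[0,0,0,0.03,-0.035,0,40],[0,0,0,0.03,-0.035,0,40],[0,0,0,0.03,-0.035,0,40],[0,0,0,0.03,-0.035,0.025,40],[0,0,0,0.03,-0.035,0.0625,40],[0,0,0,0.03,-0.035,0.0625,40],[0,0,0,0.03,-0.035,0.0625,40],[0,0,0,0.03,-0.035,0.0625,40]]}'
python3 - <<'E'
from h import *
from workcell import env
c=env.capture("side");t=env.capture("top");print(env.sense()["tcp_pos"])
a=cv2.resize(c["img"][160:290,180:310],(390,390));b=cv2.resize(t["img"][120:250,120:250],(390,390));cv2.imwrite("pics/g1.png",np.hstack([a,b]))
E
```

```text
time_s: 2.9
tcp_pos: [542.4, 414.6, 101.2]
eef_rot: [-0.0, 0.98, 0.198, 0.001]
force: [-0.7, -0.4, 0.0]
finger_gap: 40.1
grip_force: 0.0
[542.35971506 415.0286785  101.20377676]
```

View pics/g1.png

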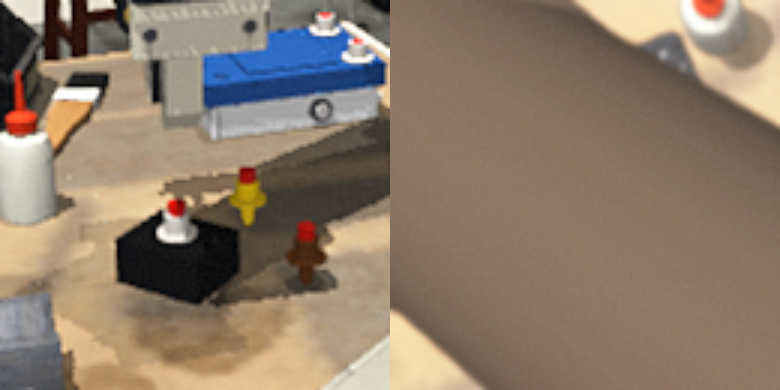

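The side view shows the fingers directly above the white rivet at crop (177,208), clear of the yellow and brown ones. Next I descend and grip the collar.

In the tool's units: 49 mm is 0.0613, 40 mm is 0.05.

```bash
python3 -m jog '{"motion": [[0,0,0,0,-0.0019,0.025,40],[0,0,0,0,-0.0019,0.05,40],[0,0,0,0,-0.0019,0.0613,40],[0,0,0,0,-0.0019,0.0613,40],[0,0,0,0,-0.0019,0.0613,40],[0,0,0,0,-0.0019,0.0613,25],[0,0,0,0,-0.0019,0.0613,20],[0,0,0,0,-0.0019,0.0613,12],[0,0,0,0,-0.0019,0.0613,10],[0,0,0,0,-0.0019,0.0613,10],[0,0,0,0,-0.0019,0.0613,10],[0,0,0,0,-0.0019,0.0613,10]]}' 25
```

```text
time_s: 4.2
tcp_pos: [541.0, 416.0, 50.4]
eef_rot: [0.0, 0.98, 0.199, -0.0]
force: [0.8, -0.1, -0.3]
finger_gap: 10.1
grip_force: 0.0
```

Run:
```python
from h import *
from workcell import env
c=env.capture("side");print(env.sense()["tcp_pos"],env.sense()["finger_gap"])
a=cv2.resize(c["img"][170:270,190:290],(600,600));cv2.imwrite("pics/g2.png",a)
```

```text
[541.00617339 416.0103928   50.4339076 ] 10.211670188367407
```

View pics/g2.png

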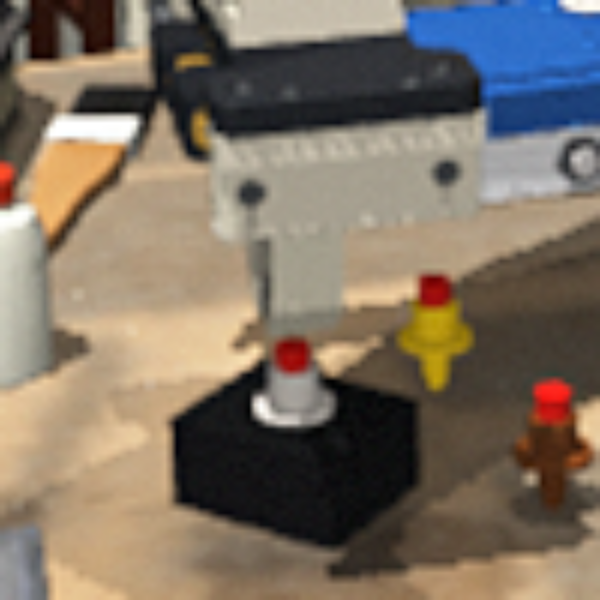

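The picture shows the closed fingers standing just behind the rivet (toward -y). The fingertips are at crop (305,325) and the pin is at (292,355). I'll check the side calibration against the known fingertip position.

Run:
```python
from h import *
from workcell import env
np.set_printoptions(precision=1,suppress=True)
c=env.capture("side");s=env.sense();p=s["tcp_pos"]
def proj(c,p):
    q=c["view"][:3,:3]@p+c["view"][:3,3];k=c["intrinsics"]@q;return k[:2]/k[2],q[2]
print("tip proj",proj(c,p+[0,0,-17]),"tcp",proj(c,p))
print(c["depth"][196:246:3,230:250:3])
def P(u,v):
    o,r=ray(c,u,v);return o+r*c["depth"][v,u]
for uv in((241,215),(241,222),(238,228),(239,234),(239,238)):print(uv,P(*uv),c["img"][uv[1],uv[0]])
t=load("top0")
for uv in((185,188),(186,190),(188,192)):
    o,r=ray(t,*uv);print("top",o+r*t["depth"][uv[1],uv[0]])
```

```text
tip proj (array([239.4, 235.9]), np.float64(862.0801089169493)) tcp (array([239.1, 227.7]), np.float64(856.0543488524332))
[[ 729.1  731.7  732.8  733.3  733.5  735.2  742. ]
 [ 738.3  738.5  738.1  742.5  743.   742.6  744.7]
 [ 740.1  738.7  742.6  742.8  745.1  746.9  748.3]
 [ 743.4  742.4  743.3  745.3  745.9  746.7  749.4]
 [ 742.4  743.3  745.1  746.8  750.4  746.5  751. ]
 [1059.5  829.2  815.2  818.4  818.5  822.1 1058.7]
 [1042.5  834.1  819.7  819.9  823.4  825.6 1043. ]
 [1028.8  835.8  821.   823.6  827.   826.2 1025. ]
 [1012.9  855.3  827.2  826.7  829.5  830.7 1009.4]
 [ 996.9  997.4  829.5  834.2  837.2  838.9  999.8]
 [ 984.8  987.1  980.3  979.2  982.4  981.3  983.6]
 [ 967.1  968.7  849.3  846.2  966.9  968.   967.8]
 [ 887.5  888.   851.7  854.4  853.   954.6  954.9]
 [ 874.6  874.5  851.8  852.2  858.9  874.2  871.3]
 [ 862.4  858.9  855.3  852.5  855.   858.1  859.3]
 [ 852.9  852.4  849.   850.2  849.9  851.2  848.4]
 [ 843.3  835.8  842.   837.8  836.4  843.3  838.7]]
(241, 215) [531.9 438.1  86.4] [137 156 161]
(241, 222) [533.4 432.9  70.3] [109 122 127]
(238, 228) [541.6 423.   53.1] [ 14  18 137]
(239, 234) [539.8 424.3  41.6] [155 160 164]
(239, 238) [539.7 425.9  34.1] [134 140 146]
top [542.3 415.9  51.2]
top [538.8 414.4  49.1]
top [536.8 413.6  32.2]
```

The side depth puts the real fingertips at about z=66, while the reported TCP implies 33. They closed in the air just above the pin, which fits the zero grip force. I'll check this against the gripper body's height before going lower.

Run:
```python
from h import *
from workcell import env
np.set_printoptions(precision=1,suppress=True)
c=env.capture("side");t=env.capture("top")
def P(c,u,v):
    o,r=ray(c,u,v);return o+r*c["depth"][v,u]
for v in range(176,236,3):print(v,P(c,241,v),P(c,248,v),c["img"][v,241])
s=env.sense();print({k:s[k] for k in("joint_pos","tcp_pos","eef_rot","force","finger_gap")})
```

```text
176 [524.2 463.5 169. ] [513.  460.3 168.4] [145 159 166]
179 [522.  475.  167.8] [510.6 473.2 167.6] [58 53 53]
182 [519.1 489.3 167.8] [507.8 488.3 167.9] [60 53 50]
185 [515.8 505.7 168.7] [505.1 503.  168.1] [63 56 56]
188 [515.3 508.9 164.8] [505.4 501.8 162.6] [29 24 22]
191 [515.6 508.1 159.4] [505.3 503.3 158.1] [57 61 58]
194 [516.5 505.  153.1] [505.9 500.7 151.9] [151 169 175]
197 [518.1 498.2 145.2] [506.8 496.9 145.2] [142 157 165]
200 [517.7 500.8 141. ] [507.4 494.5 139. ] [145 162 168]
203 [518.  500.1 135.5] [507.2 496.1 134.4] [145 158 166]
206 [517.9 501.4 130.8] [507.2 496.8 129.4] [139 154 162]
209 [531.7 437.1  97.7] [563.7 209.2  -0.1] [135 154 158]
212 [532.1 436.3  91.5] [561.  224.3  -1. ] [143 160 165]
215 [532.2 436.8  85.9] [557.6 242.5  -0.4] [143 158 163]
218 [532.1 437.7  80.4] [554.8 257.5  -1. ] [141 157 164]
221 [532.6 436.6  74. ] [551.2 276.8   0.6] [130 145 150]
224 [535.1 425.8  62.9] [548.8 289.9  -0.4] [109 124 130]
227 [561.  306.   -0.7] [545.8 306.2   0.3] [ 49  69 126]
230 [537.8 414.8  45.4] [543.4 319.3  -0.4] [ 51  51 121]
233 [536.6 421.2  42.3] [540.4 335.    0.4] [149 159 161]
{'joint_pos': array([-0.5,  0.7, -0.4,  1.6,  0.3,  0.9, -2.2]), 'tcp_pos': array([541.1, 416. ,  50.4]), 'eef_rot': array([ 0. ,  1. ,  0.2, -0. ]), 'force': array([-0.5, -0.1,  1.1]), 'finger_gap': 10.061179232492337}
```

The gripper body's underside measures z=128 where 99.5 is expected, so the reported z is about 29 mm too low; x and y agree. I'll open and descend the rest by feel.

In the tool's units: 24 mm is 0.03, 20 mm is 0.025.

```bash
python3 -m jog '{"motion": [[0,0,0,0,0,0,34],[0,0,0,0,0,0,34],[0,0,0,0,0,0,34],[0,0,0,0,0,0.0125,34],[0,0,0,0,0,0.025,34],[0,0,0,0,0,0.03,34],[0,0,0,0,0,0.03,34],[0,0,0,0,0,0.03,34]]}'
python3 - <<'E'
from h import *
from workcell import env
c=env.capture("side");print(env.sense()["force"])
def P(c,u,v):
    o,r=ray(c,u,v);return o+r*c["depth"][v,u]
for v in range(209,246,2):print(v,P(c,241,v).round(1),P(c,245,v).round(1))
cv2.imwrite("pics/g3.png",cv2.resize(c["img"][190:270,200:280],(480,480)))
E
```

```text
time_s: 5.2
tcp_pos: [540.9, 416.0, 26.2]
eef_rot: [0.0, 0.98, 0.199, -0.0]
force: [-0.6, -0.4, 0.4]
finger_gap: 33.6
grip_force: 0.0
[0.30303368 0.20399987 0.51228747]
209 [517.4 504.3 126.7] [510.8 504.5 127.2]
211 [518.4 500.3 121.5] [512.5 496.3 120.1]
213 [517.9 503.  119.1] [513.1 494.2 115.6]
215 [518.4 501.3 114.8] [512.1 499.3 114.3]
217 [518.6 500.9 111.1] [512.6 497.6 109.9]
219 [518.7 500.7 107.4] [512.4 498.7 106.8]
221 [518.8 500.7 103.8] [512.7 498.1 102.9]
223 [530.5 447.1  74.9] [523.2 447.   75.3]
225 [530.5 447.6  71.2] [523.  448.4  72.1]
227 [530.4 448.5  67.7] [523.4 447.3  67.6]
229 [530.3 449.5  64.3] [523.7 446.3  63.2]
231 [530.  451.4  61.3] [524.  445.3  58.8]
233 [530.3 450.8  57. ] [524.3 444.2  54.2]
235 [531.1 447.6  51.5] [523.9 446.9  51.6]
237 [531.8 444.8  46. ] [524.7 443.5  45.9]
239 [533.2 438.8  38.9] [526.7 434.4  37.2]
241 [535.3 429.9  30.2] [528.4 426.6  29. ]
243 [533.7 437.7  30.2] [526.1 438.2  30.9]
245 [532.1 445.6  30.3] [525.  444.2  30. ]
```

View pics/g3.png

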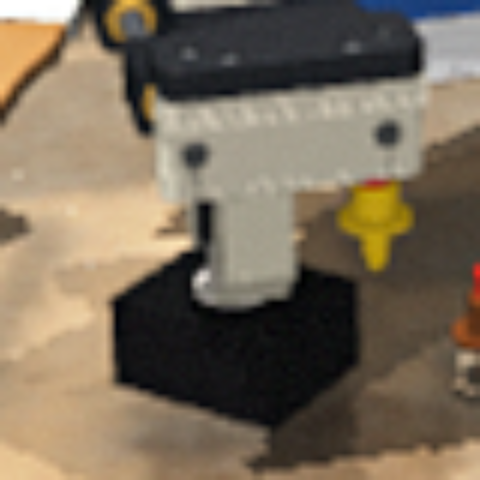

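The near finger hangs over the holder with its tip just above the flange (crop (250,290)). The rivet is between the fingers and there is no contact yet. I go 3 mm lower and close.

In the tool's units: 3 mm is 0.0038, 1.5 mm is 0.0019.

```bash
python3 -m jog '{"motion": [[0,0,0,0,0,0.0019,34],[0,0,0,0,0,0.0038,34],[0,0,0,0,0,0.0038,34],[0,0,0,0,0,0.0038,28],[0,0,0,0,0,0.0038,20],[0,0,0,0,0,0.0038,10],[0,0,0,0,0,0.0038,10],[0,0,0,0,0,0.0038,10],[0,0,0,0,0,0.0038,10],[0,0,0,0,0,0.0038,10]]}' 25
```

```text
time_s: 6.25
tcp_pos: [541.4, 416.5, 24.1]
eef_rot: [-0.0, 0.98, 0.199, 0.001]
force: [0.8, 0.0, 4.7]
finger_gap: 14.8
grip_force: 25.7
```

Gripped: gap 14.8, grip force 25.7 N. I lift 60 mm, carry it over the hole and look.

In the tool's units: 227 mm is 0.2838, 152 mm is 0.19.

```bash
python3 -m jog '{"motion": [[0,0,0,0,0,-0.0125,10],[0,0,0,0,0,-0.0438,10],[0,0,0,0,0,-0.075,10],[0,0,0,0,0,-0.075,10],[0,0,0,-0.0338,0.095,-0.075,10],[0,0,0,-0.0675,0.19,-0.075,10],[0,0,0,-0.1025,0.2838,-0.075,10],[0,0,0,-0.1025,0.2838,-0.075,10],[0,0,0,-0.1025,0.2838,-0.075,10],[0,0,0,-0.1025,0.2838,-0.075,10],[0,0,0,-0.1025,0.2838,-0.075,10],[0,0,0,-0.1025,0.2838,-0.075,10],[0,0,0,-0.1025,0.2838,-0.075,10]]}'
python3 - <<'E'
from h import *
from workcell import env
c=env.capture("side");t=env.capture("top");np.savez("side1.npz",**c);print(env.sense()["tcp_pos"],env.sense()["force"])
a=cv2.resize(c["img"][120:210,215:315],(500,450),interpolation=cv2.INTER_CUBIC);b=cv2.resize(t["img"][130:250,270:350],(300,450));cv2.imwrite("pics/c1.png",np.hstack([a,b]))
E
```

```text
time_s: 7.55
tcp_pos: [553.5, 176.9, 83.5]
eef_rot: [-0.0, 0.98, 0.2, 0.0]
force: [-0.1, 0.3, -0.7]
finger_gap: 14.9
grip_force: 25.9
[553.53343532 176.53122999  83.42612438] [-0.22859593  0.45429777 -0.42528508]
```

View pics/c1.png

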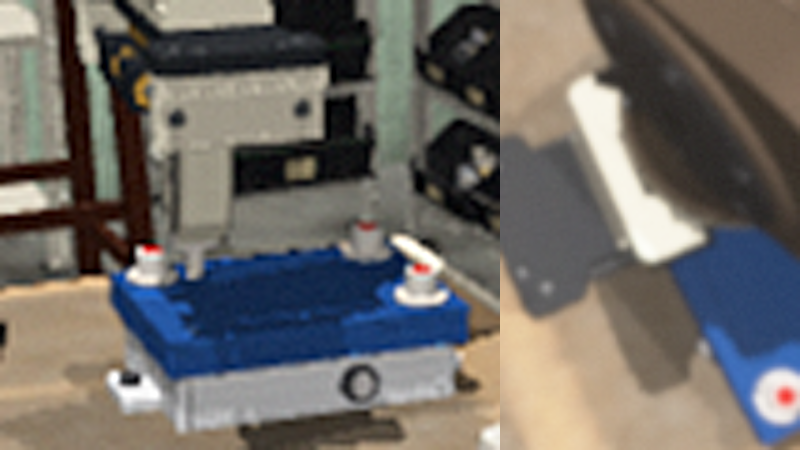

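The picture shows the rivet held with its shank tip at side (254,175), above the hole at (253.4,185). I'll check the shank line numerically.

Run:
```python
from h import *
from workcell import env
np.set_printoptions(precision=1,suppress=True)
c=load("side1");s0=load("side0")
def proj(p):
    q=c["view"][:3,:3]@p+c["view"][:3,3];k=c["intrinsics"]@q;return k[:2]/k[2],q[2]
for z in(48,73,80,90):print(z,proj(np.array([555,175.4,z])))
print(c["img"][164:180,244:264].mean(2).astype(int))
print(c["depth"][164:180,248:260].astype(int)); print(s0["depth"][183:187,246:260].astype(int))
print(np.mean([env.sense()["tcp_pos"] for _ in range(5)],0))
```

```text
48 (array([253.8, 184.8]), np.float64(1080.8581709764728))
73 (array([253.5, 174.7]), np.float64(1071.9967591168904))
80 (array([253.5, 171.8]), np.float64(1069.5155637962075))
90 (array([253.4, 167.8]), np.float64(1065.9709990523745))
[[ 19  61 105 118 116  64  67 125 140 146 140 138 136 135 135 133 109 102
  120 119]
 [ 19  60 111 125 116  58  69 109 120 123 117 116 114 110 108 114 103  98
  117 115]
 [ 21  42  99 121 105  78  85 112 112 110 110 112 111 114 116 106 104 114
  115 119]
 [ 19  45  97 118 107 107 112 109 114 112 111 110 112 117 110  79  87 118
  117 116]
 [ 10  26  90 117 105 112 128 125 125 128 128 130 136 133 112  77  90 124
  122 127]
 [ 60  60  89 111 102 115 132 139 146 145 152 139 120 109  94  87  89 102
  118 121]
 [181 191 176 146 114 115 113 110 129 150 152 120  78  74  83  88  87  94
  108 106]
 [216 226 208 161 127 121 123 102 116 155 154 121  91  92  95 106 110  96
   88  89]
 [192 193 171 136 115  90  98  98 124 153 153 117  74  62  52  76  83  66
   53  55]
 [191 188 173 142 101  64  74  68 110 152 154 116  71  68  52  59  59  58
   57  60]
 [192 193 178 
[... 1118 characters left out ...]
55 1158]
 [1152 1152 1159 1160 1065 1068 1065 1147 1150 1150 1147 1150]
 [1141 1140 1149 1149 1066 1067 1065 1137 1145 1138 1140 1143]
 [1133 1142 1147 1145 1143 1143 1137 1136 1134 1131 1132 1134]
 [1134 1135 1135 1137 1139 1136 1133 1127 1128 1129 1122 1130]
 [1129 1129 1128 1127 1132 1128 1127 1126 1122    0 1116 1120]
 [1122 1122 1118 1123 1118 1124 1121 1119 1123 1112 1114 1112]]
[[1099 1094 1096 1096 1092 1100 1098 1098 1095 1096 1094 1092 1096 1095]
 [1089 1091 1091 1086 1091 1088 1086 1086 1092 1084 1090 1087 1089 1084]
 [1084 1084 1082 1085 1080 1085 1086 1088 1088 1084 1086 1085 1084 1079]
 [1078 1077 1077 1073 1076 1075 1089 1172 1169 1079 1076 1076 1076 1078]]
[553.5 176.5  83.4]
```

The shank line at u=253.5 matches the prediction. Depth suggests about 2 mm more toward -y, as does the TCP shift. I correct by that and lower slowly into the mouth.

In the tool's units: 30 mm is 0.0375, 1.9 mm is 0.0024.

```bash
python3 -m jog '{"motion": [[0,0,0,0.0003,0.0024,0.0075,10],[0,0,0,0.0003,0.0024,0.0175,10],[0,0,0,0.0003,0.0024,0.025,10],[0,0,0,0.0003,0.0024,0.0275,10],[0,0,0,0.0003,0.0024,0.0288,10],[0,0,0,0.0003,0.0024,0.03,10],[0,0,0,0.0003,0.0024,0.0313,10],[0,0,0,0.0003,0.0024,0.0325,10],[0,0,0,0.0003,0.0024,0.0338,10],[0,0,0,0.0003,0.0024,0.035,10],[0,0,0,0.0003,0.0024,0.0363,10],[0,0,0,0.0003,0.0024,0.0375,10],[0,0,0,0.0003,0.0024,0.0375,10]]}'
```

```text
time_s: 8.95
tcp_pos: [554.7, 173.3, 53.3]
eef_rot: [0.0, 0.98, 0.199, -0.0]
force: [1.1, -0.0, 0.6]
finger_gap: 14.6
grip_force: 25.9
```

In the tool's units: 6 mm is 0.0075, 5 mm is 0.0063.

```bash
python3 -m jog '{"motion": [[0,0,0,0,0,0.0013,10],[0,0,0,0,0,0.0025,10],[0,0,0,0,0,0.0038,10],[0,0,0,0,0,0.005,10],[0,0,0,0,0,0.0063,10],[0,0,0,0,0,0.0075,10],[0,0,0,0,0,0.0075,10]]}'
python3 - <<'E'
from h import *
from workcell import env
c=env.capture("side");print(env.sense()["tcp_pos"],env.sense()["force"])
cv2.imwrite("pics/c2.png",cv2.resize(c["img"][130:210,215:315],(750,600),interpolation=cv2.INTER_CUBIC))
E
```

```text
time_s: 9.65
tcp_pos: [554.6, 173.8, 47.4]
eef_rot: [-0.0, 0.98, 0.199, -0.0]
force: [-1.2, 2.6, 1.3]
finger_gap: 15.0
grip_force: 25.9
[554.63120107 173.79044916  47.45240859] [-0.89725105  2.97052669  0.62924811]
```

View pics/c2.png

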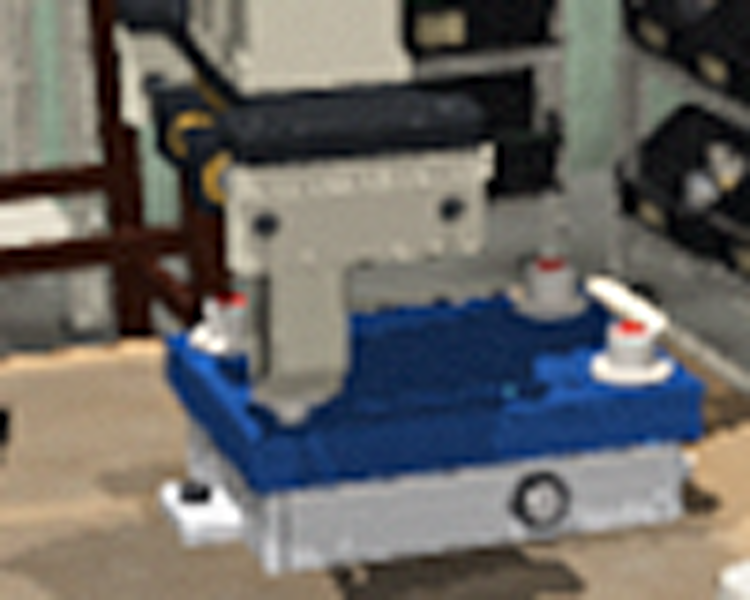

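The shank is in the hole and the flange is just above the cover (crop (290,405)). A side force of +2.8 N in y says to ease about 0.8 mm that way. Then I lower to contact.

In the tool's units: 4 mm is 0.005, 3.5 mm is 0.0044.

```bash
python3 -m jog '{"motion": [[0,0,0,0,-0.001,0.0006,10],[0,0,0,0,-0.001,0.0019,10],[0,0,0,0,-0.001,0.0031,10],[0,0,0,0,-0.001,0.0044,10],[0,0,0,0,-0.001,0.005,10],[0,0,0,0,-0.001,0.005,10]]}'
```

```text
time_s: 10.3
tcp_pos: [554.5, 173.8, 43.3]
eef_rot: [0.0, 0.98, 0.198, -0.0]
force: [-0.2, -0.1, -0.3]
finger_gap: 14.9
grip_force: 25.8
```

In the tool's units: 1.5 mm is 0.0019, 1 mm is 0.0013.

```bash
python3 -m jog '{"motion": [[0,0,0,0,0,0.0006,10],[0,0,0,0,0,0.0013,10],[0,0,0,0,0,0.0019,10],[0,0,0,0,0,0.0019,10]]}'
```

```text
time_s: 10.7
tcp_pos: [554.4, 173.9, 41.8]
eef_rot: [0.0, 0.98, 0.198, -0.0]
force: [-0.9, 0.4, 0.6]
finger_gap: 14.9
grip_force: 25.8
```

In the tool's units: 1 mm is 0.0013, 0.5 mm is 0.0006.

```bash
python3 -m jog '{"motion": [[0,0,0,0,0,0.0006,10],[0,0,0,0,0,0.0013,10],[0,0,0,0,0,0.0013,10]]}'
```

```text
time_s: 11.0
tcp_pos: [554.5, 174.0, 41.1]
eef_rot: [0.0, 0.98, 0.199, 0.0]
force: [-0.0, -1.0, 1.3]
finger_gap: 14.7
grip_force: 26.5
```

In the tool's units: 1 mm is 0.0013, 0.5 mm is 0.0006.

```bash
python3 -m jog '{"motion": [[0,0,0,0,0,0.0006,10],[0,0,0,0,0,0.0013,10],[0,0,0,0,0,0.0013,10]]}'
```

```text
time_s: 11.3
tcp_pos: [554.6, 174.0, 40.4]
eef_rot: [0.0, 0.98, 0.198, 0.0]
force: [-1.9, -1.0, 6.5]
finger_gap: 14.7
grip_force: 27.7
```

Contact at 6.5 N, at the expected flange height (about 46–48). I release, rise, and check that it is seated with the pin still up.

In the tool's units: -45 mm is -0.0563, -30 mm is -0.0375.

```bash
python3 -m jog '{"motion": [[0,0,0,0,0,-0.0006,22],[0,0,0,0,0,-0.0006,28],[0,0,0,0,0,-0.0006,28],[0,0,0,0,0,-0.0006,28],[0,0,0,0,0,-0.015,28],[0,0,0,0,0,-0.0375,28],[0,0,0,0,0,-0.0563,28],[0,0,0,0,0,-0.0563,10],[0,0,0,0,0,-0.0563,0],[0,0,0,0,0,-0.0563,0],[0,0,0,0,0,-0.0563,0],[0,0,0,0,0,-0.0563,0]]}'
python3 - <<'E'
from h import *
from workcell import env
c=env.capture("side");np.savez("side2.npz",**c);print(env.sense()["tcp_pos"],env.sense()["force"],env.sense()["finger_gap"])
for k,f in(("red",red),("white",white)):
    for b in blobs(f(c["img"]),230,155,312,200,2):print(k,[float(x) for x in b])
cv2.imwrite("pics/c3.png",cv2.resize(c["img"][120:200,220:310],(675,600),interpolation=cv2.INTER_CUBIC))
E
```

```text
time_s: 12.5
tcp_pos: [554.1, 174.0, 84.4]
eef_rot: [0.0, 0.98, 0.199, -0.001]
force: [-0.7, 0.1, -0.3]
finger_gap: 0.6
grip_force: 0.0
[554.14222736 173.9952205   84.47434406] [ 0.45176031 -0.88198596 -0.12064935] 0.29945951950212696
red [3.0, 288.0, 165.0, 287.0, 165.0, 3.0, 1.0]
red [3.0, 245.0, 169.0, 244.0, 169.0, 3.0, 1.0]
red [3.0, 299.0, 173.0, 298.0, 173.0, 3.0, 1.0]
red [15.0, 253.4, 177.4, 252.0, 176.0, 4.0, 4.0]
white [65.0, 255.94, 158.29, 252.0, 155.0, 9.0, 8.0]
white [2.0, 308.5, 155.0, 308.0, 155.0, 2.0, 1.0]
white [13.0, 288.08, 168.0, 287.0, 166.0, 3.0, 5.0]
white [87.0, 298.61, 174.53, 293.0, 167.0, 12.0, 14.0]
white [4.0, 284.0, 169.5, 283.0, 169.0, 3.0, 2.0]
white [42.0, 244.05, 173.64, 240.0, 170.0, 9.0, 7.0]
white [9.0, 308.78, 176.78, 306.0, 175.0, 6.0, 5.0]
white [44.0, 252.11, 183.32, 248.0, 180.0, 8.0, 7.0]
white [59.0, 241.64, 195.95, 236.0, 190.0, 13.0, 10.0]
white [144.0, 297.78, 194.57, 287.0, 190.0, 20.0, 10.0]
white [165.0, 269.64, 196.5, 253.0, 192.0, 33.0, 8.0]
white [7.0, 287.43, 196.29, 287.0, 195.0, 2.0, 4.0]
white [3.0, 251.0, 198.0, 251.0, 197.0, 1.0, 3.0]
```

View pics/c3.png

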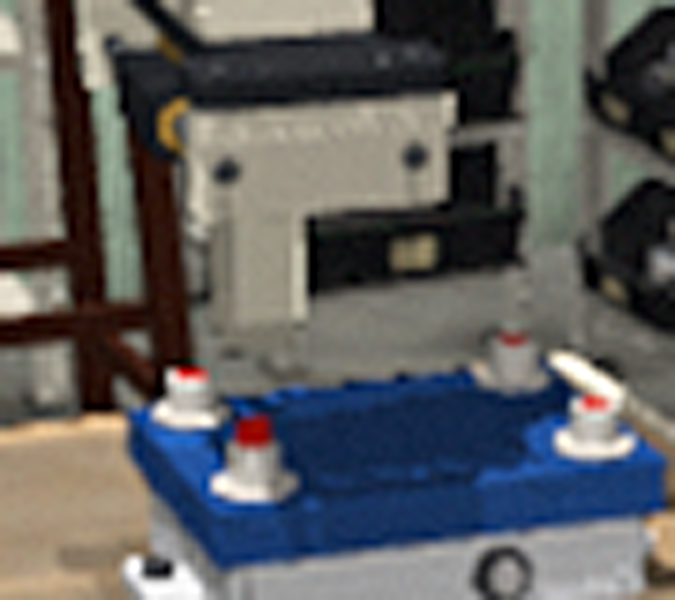

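It is seated: flange flat on the cover, upright, with the red pin clearly up at crop (255,430), unlike the three flush ones. Next I push with the closed fingertips, feeling for contact.

In the tool's units: 22 mm is 0.0275, 21 mm is 0.0263.

```bash
python3 -m jog '{"motion": [[0,0,0,0,0,0.01,0],[0,0,0,0,0,0.02,0],[0,0,0,0,0,0.0238,0],[0,0,0,0,0,0.0263,0],[0,0,0,0,0,0.0275,0],[0,0,0,0,0,0.0275,0]]}' 40
```

```text
time_s: 13.15
tcp_pos: [554.5, 174.1, 62.9]
eef_rot: [-0.0, 0.98, 0.199, -0.0]
force: [0.4, 0.7, 0.3]
finger_gap: 0.7
grip_force: 0.0
```

In the tool's units: 1.5 mm is 0.0019, 1 mm is 0.0013.

```bash
python3 -m jog '{"motion": [[0,0,0,0,0,0.0006,0],[0,0,0,0,0,0.0013,0],[0,0,0,0,0,0.0019,0],[0,0,0,0,0,0.0019,0]]}'
```

```text
time_s: 13.55
tcp_pos: [554.5, 174.1, 61.5]
eef_rot: [0.0, 0.98, 0.199, 0.0]
force: [-0.8, -0.4, 0.2]
finger_gap: 0.2
grip_force: 0.0
```

```bash
python3 -m jog '{"motion": [[0,0,0,0,0,0.0006,0],[0,0,0,0,0,0.0013,0],[0,0,0,0,0,0.0019,0],[0,0,0,0,0,0.0019,0]]}'
```

```text
time_s: 13.95
tcp_pos: [554.6, 174.1, 60.2]
eef_rot: [0.0, 0.98, 0.199, 0.0]
force: [-0.5, -0.5, 2.8]
finger_gap: 0.5
grip_force: 1.8
```

Contact at a reading of about 60.4.

In the tool's units: 1 mm is 0.0013, 0.5 mm is 0.0006.

```bash
for i in 1; do python3 -m jog '{"motion": [[0,0,0,0,0,0.0006,0],[0,0,0,0,0,0.0013,0],[0,0,0,0,0,0.0013,0]]}'; done
```

```text
time_s: 14.25
tcp_pos: [554.7, 174.2, 59.4]
eef_rot: [0.0, 0.98, 0.199, 0.0]
force: [-1.5, -0.7, 8.6]
finger_gap: 0.6
grip_force: 3.9
```

In the tool's units: 1 mm is 0.0013, 0.5 mm is 0.0006.

```bash
python3 -m jog '{"motion": [[0,0,0,0,0,0.0006,0],[0,0,0,0,0,0.0013,0],[0,0,0,0,0,0.0013,0]]}'
```

```text
time_s: 14.55
tcp_pos: [554.7, 174.2, 58.6]
eef_rot: [0.0, 0.98, 0.199, 0.0]
force: [-1.8, -1.6, 8.4]
finger_gap: 0.8
grip_force: 4.5
```

In the tool's units: 1 mm is 0.0013, 0.5 mm is 0.0006.

```bash
python3 -m jog '{"motion": [[0,0,0,0,0,0.0006,0],[0,0,0,0,0,0.0013,0],[0,0,0,0,0,0.0013,0]]}'
```

```text
time_s: 14.85
tcp_pos: [554.7, 174.2, 57.6]
eef_rot: [0.0, 0.98, 0.199, 0.0]
force: [-2.7, -1.1, 9.7]
finger_gap: 0.3
grip_force: 4.5
```

The gasket is crushing at about 9 N. I keep going in 1 mm steps.

In the tool's units: 1 mm is 0.0013, 0.5 mm is 0.0006.

```bash
python3 -m jog '{"motion": [[0,0,0,0,0,0.0006,0],[0,0,0,0,0,0.0013,0],[0,0,0,0,0,0.0013,0]]}'
```

```text
time_s: 15.15
tcp_pos: [554.7, 174.2, 56.6]
eef_rot: [0.0, 0.98, 0.198, 0.0]
force: [-1.4, -1.7, 8.8]
finger_gap: 0.3
grip_force: 4.5
```

In the tool's units: 1 mm is 0.0013, 0.5 mm is 0.0006.

```bash
python3 -m jog '{"motion": [[0,0,0,0,0,0.0006,0],[0,0,0,0,0,0.0013,0],[0,0,0,0,0,0.0013,0]]}'
```

```text
time_s: 15.45
tcp_pos: [554.8, 174.3, 55.8]
eef_rot: [0.0, 0.98, 0.199, 0.0]
force: [-3.6, -1.2, 11.4]
finger_gap: 0.2
grip_force: 5.8
```

In the tool's units: 1 mm is 0.0013, 0.5 mm is 0.0006.

```bash
python3 -m jog '{"motion": [[0,0,0,0,0,0.0006,0],[0,0,0,0,0,0.0013,0],[0,0,0,0,0,0.0013,0]]}'
```

```text
time_s: 15.75
tcp_pos: [554.8, 174.3, 54.8]
eef_rot: [0.0, 0.98, 0.199, 0.0]
force: [-3.0, -1.1, 12.0]
finger_gap: 0.6
grip_force: 5.9
```

The manual's scale: shifts go in shares of 800 mm and turns go in shares of pi rad. Converting my numbers, 1 mm is 0.0013, 0.5 mm is 0.0006.

```bash
python3 -m jog '{"motion": [[0,0,0,0,0,0.0006,0],[0,0,0,0,0,0.0013,0],[0,0,0,0,0,0.0013,0]]}'
```

```text
time_s: 16.05
tcp_pos: [554.8, 174.2, 53.9]
eef_rot: [0.0, 0.98, 0.199, 0.0]
force: [-3.5, -0.5, 11.3]
finger_gap: 0.7
grip_force: 5.9
```

Crushing ended near 56. The pin now slides at about 12 N, so the stop should be near 48–49.

In the tool's units: 2 mm is 0.0025, 1.5 mm is 0.0019.

```bash
python3 -m jog '{"motion": [[0,0,0,0,0,0.0006,0],[0,0,0,0,0,0.0013,0],[0,0,0,0,0,0.0019,0],[0,0,0,0,0,0.0025,0],[0,0,0,0,0,0.0025,0]]}'
```

```text
time_s: 16.55
tcp_pos: [554.8, 174.2, 51.9]
eef_rot: [0.0, 0.98, 0.199, 0.0]
force: [-3.0, -2.0, 11.7]
finger_gap: 0.4
grip_force: 5.9
```

In the tool's units: 1 mm is 0.0013, 0.5 mm is 0.0006.

```bash
python3 -m jog '{"motion": [[0,0,0,0,0,0.0006,0],[0,0,0,0,0,0.0013,0],[0,0,0,0,0,0.0013,0]]}'
```

```text
time_s: 16.85
tcp_pos: [554.7, 174.2, 50.8]
eef_rot: [0.0, 0.98, 0.199, 0.0]
force: [-3.2, -1.0, 11.5]
finger_gap: 0.4
grip_force: 5.9
```

In the tool's units: 1 mm is 0.0013, 0.5 mm is 0.0006.

```bash
python3 -m jog '{"motion": [[0,0,0,0,0,0.0006,0],[0,0,0,0,0,0.0013,0],[0,0,0,0,0,0.0013,0]]}'
```

```text
time_s: 17.15
tcp_pos: [554.8, 174.2, 49.8]
eef_rot: [0.0, 0.98, 0.199, 0.0]
force: [-2.2, -1.2, 12.3]
finger_gap: 0.5
grip_force: 5.9
```

In the tool's units: 0.5 mm is 0.0006, 0.3 mm is 0.0004.

```bash
python3 -m jog '{"motion": [[0,0,0,0,0,0.0004,0],[0,0,0,0,0,0.0006,0],[0,0,0,0,0,0.0006,0]]}'
```

```text
time_s: 17.45
tcp_pos: [554.7, 174.2, 49.3]
eef_rot: [0.0, 0.98, 0.199, 0.0]
force: [-2.1, -2.1, 11.7]
finger_gap: 0.8
grip_force: 5.9
```

```bash
python3 -m jog '{"motion": [[0,0,0,0,0,0.0004,0],[0,0,0,0,0,0.0006,0],[0,0,0,0,0,0.0006,0]]}'
```

```text
time_s: 17.75
tcp_pos: [554.8, 174.2, 48.9]
eef_rot: [0.0, 0.98, 0.199, 0.0]
force: [-2.4, -2.3, 12.9]
finger_gap: 0.4
grip_force: 6.2
```

In the tool's units: 0.4 mm is 0.0005, 0.2 mm is 0.0003.

```bash
python3 -m jog '{"motion": [[0,0,0,0,0,0.0003,0],[0,0,0,0,0,0.0005,0],[0,0,0,0,0,0.0005,0]]}'
```

```text
time_s: 18.05
tcp_pos: [554.8, 174.2, 48.7]
eef_rot: [0.0, 0.98, 0.199, 0.001]
force: [-2.7, -2.6, 14.4]
finger_gap: 0.6
grip_force: 7.0
```

```bash
python3 -m jog '{"motion": [[0,0,0,0,0,0.0003,0],[0,0,0,0,0,0.0004,0],[0,0,0,0,0,0.0004,0]]}'
```

```text
time_s: 18.35
tcp_pos: [554.8, 174.2, 48.4]
eef_rot: [0.0, 0.98, 0.199, 0.001]
force: [-3.9, -1.3, 14.9]
finger_gap: 0.3
grip_force: 7.5
```

The force climbs above the 12 N plateau after about 7 mm of travel, so the pin is on its stop. I retreat and look.

In the tool's units: -80 mm is -0.1, -50 mm is -0.0625.

```bash
python3 -m jog '{"motion": [[0,0,0,0,0,-0.0025,0],[0,0,0,0,0,-0.0075,0],[0,0,0,0,0,-0.025,0],[0,0,0,0,0,-0.0625,0],[0,0,0,0,0,-0.1,0],[0,0,0,0,0,-0.1,0],[0,0,0,0,0,-0.1,0]]}'
python3 - <<'E'
from h import *
from workcell import env
c=env.capture("side");s=env.sense();print(s["tcp_pos"],s["force"])
for b in blobs(red(c["img"]),230,155,312,200,2):print([float(x) for x in b])
cv2.imwrite("pics/f.png",cv2.resize(c["img"][130:210,230:310],(600,600),interpolation=cv2.INTER_CUBIC))
E
```

```text
time_s: 19.05
tcp_pos: [554.9, 174.2, 128.4]
eef_rot: [-0.0, 0.98, 0.198, 0.001]
force: [-0.6, -0.8, -0.0]
finger_gap: 0.2
grip_force: 0.0
[554.28477011 173.84371874 127.34102251] [ 0.21180812  0.26276009 -0.62025291]
[7.0, 287.71, 165.43, 286.0, 165.0, 4.0, 2.0]
[4.0, 244.75, 170.25, 244.0, 170.0, 3.0, 2.0]
[4.0, 298.5, 174.0, 297.0, 174.0, 4.0, 1.0]
[5.0, 253.8, 179.4, 253.0, 179.0, 3.0, 2.0]
```

View pics/f.png

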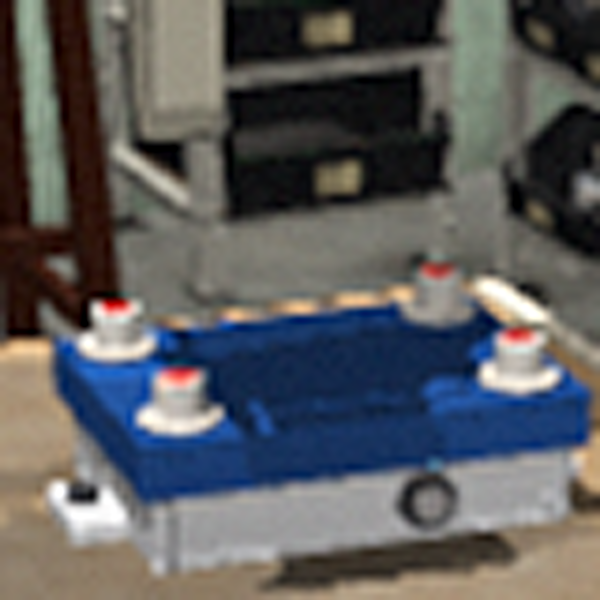

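The new rivet at crop (180,390) now looks the same as the three set ones, with its pin flush, and the arm is clear.

```bash
python3 -c "
from workcell import env;print(env.hand_in())"
```

```text
the job is handed in; nothing more can be done
None
```

The white rivet is seated in the empty hole and its red pin is pushed home, looking flush in the last picture; highest push read was 14.9 N, and the job was handed in at about 19 s with the arm clear (no verdict was returned).

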